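Pin the tow bar in its hitch receiver

TASK

Push the tow bar all the way into its receiver so that the pin holes line up, and pull the hitch pin out of its spring-loaded keeper. Slide the pin from the robot's side through the receiver and the bar until its shoulder rests against the receiver, and leave it there. Do not knock over the oil can or the glue bottle.

Things in the scene. Friction and masses are not known exactly. Their poses are not given: they have to be found in the camera images.
- receiver: Hitch receiver: grey level square steel tube, 44 x 44 mm outside, 110 mm long, fixed on a 100 x 150 mm foot plate 8 mm thick; its collar is 76 mm high. Origin: on the bench under the pin holes. y axis: along the tube, out of its mouth (robot's left); x: along the pin holes, away from the robot. A 15 mm hole in each 6 mm side wall, 50 mm above the bench, 45 mm from the mouth.
- receiver_hole (a point): Centre of the pin hole in the outer face of the receiver's side wall that faces the robot; the pin enters here along +x of the receiver and comes out through the far wall 44 mm on.
- drawbar (a joint): How far the tow bar (bare 32 mm square steel) stands out of its home position, m: 0 when pushed in against its stop, where its 16 mm pin hole lines up with the receiver's holes; starts 0.02 to 0.045 out, and then blocks the holes. Slides along the receiver's y axis with about 3 N of friction and stays where it is left.
- tow_ball (a point): Centre of the 48 mm steel tow ball that stands on the outer end of the tow bar, 105 mm above the bench; it moves with the bar and can be pushed or gripped. The bar ends 20 mm beyond it. With the bar home it is 112 mm from the pin hole line along the receiver's y axis.
- pin_grip (a point): Centre of the hitch pin's handle, a black flat-sided block 44 mm long along the pin (x), 14 mm wide (y, grasp across this) and 26 mm high (z). The pin's x axis points from the handle to the tip. The pin weighs about 0.12 kg.
- pin_shoulder (a point): Point on the hitch pin's axis (x, to the tip) in the front face of its round shoulder (26 mm diameter, 5 mm thick), 27 mm ahead of the handle's centre. From here runs the shaft, a 12 mm round steel rod 68 mm long with a shallow groove 46 to 58 mm from the shoulder; its nose tapers to 6 mm over the last 7 mm.
- pin_tip (a point): End of the hitch pin's nose, on its axis, 68 mm ahead of the shoulder face.
- keeper_mouth (a point): Mouth centre of the keeper's 13.5 mm square socket, 45 mm high: a grey block 62 x 40 x 64 mm fixed to the bench, brass spring plunger on top (to 77 mm). x points level into the socket, roughly away from the robot. The pin starts parked in it, level, shoulder at the mouth; the plunger sits in its groove and yields to a straight pull of 5 to 12 N. The tip is out after 68 mm.
- oil_can: Red oil can with a thin spout, 80 mm diameter, 176 mm high, standing loose at the back; origin at the centre of its underside, z up.
- glue_bottle: Glue bottle with an orange cap, 48 mm diameter, 143 mm high, standing loose behind the receiver; origin at the centre of its underside, z up.
There are look-alikes about, which are no part of the job. There is more than one size of the part that bears pin_grip; the job needs the larger.

How it is judged (in metres and radians):
On the way:
1. the hitch pin is right out of its keeper (distance between pin_shoulder and keeper_mouth above 0.075 m), for 0.1 s.
At the end, for the whole second after the job is handed in: Bar within 4 mm of home; pin through both walls and the bar from the robot's side, its shoulder within 5 mm of the near face and centred on the hole within 5 mm sideways and 6 mm in height, its axis within 0.14 rad of the hole line; nothing knocked over (value of joint drawbar below 0.004 m and x of pin_shoulder in the frame of receiver_hole between -0.005 and 0.004 m and y of pin_shoulder in the frame of receiver_hole between -0.005 and 0.005 m and z of pin_shoulder in the frame of receiver_hole between -0.006 and 0.006 m and x of pin_tip in the frame of receiver_hole above 0.061 m and velocity of joint drawbar below 0.01 m/s and angle between the x axis of pin_shoulder and the x axis of receiver_hole, either way round below 0.14 rad); the robot touches nothing.
It fails at once if the oil can is knocked over (angle between oil_can's own z axis and vertical above 0.5 rad).
It fails at once if the glue bottle is knocked over (angle between glue_bottle's own z axis and vertical above 0.5 rad).
It also fails if it takes over 61 s, if anything falls off the work surface, if the arm or the gripper's body presses on something with over 40 N, if the wrist force passes 120 N, or if a joint passes its speed limit or range.

ROBOT

A 6-joint arm with a two-finger parallel gripper is mounted at the origin on a cart in front of the work surface, level with it; the furniture and walls round the work are solid. World frame = base frame: x ahead of the robot, y to its left, z up, the work surface at z = 0. Lengths are in mm, angles in rad, forces in N, time in s.
With the tool pointing down it reaches from about 400 to 925 mm from the base axis. Payload 12.5 kg.
Tool frame: the origin (TCP) lies midway between the tips of the shut fingers; the grasp point (between the pads) lies 19 mm behind it; z points along the fingers, y is the line along which they close (so a half turn about z gives the same grasp; the last joint's range is limited). The gripper opens to 95 mm and grips with 3 to 60 N. Pads are 20 mm wide; open, the fingers measure 119 mm over their backs; the gripper's body (75 mm by 180 mm) begins 59 mm behind the grasp point.
Start: joints at [-1.425, 0.491, 1.559, -0, 1.092, -0.106], TCP at [155.74, -605.303, 214.661] pointing down, gripper open.
Joint ranges: [-3.1, 3.1], [-0.84, 2.19], [0.05, 2.79], [-1.13, 4.28], [0.06, 2.93], [-2.69, 2.69]. Speed limits (rad/s): [2.22, 2.22, 2.79, 3.14, 3.14, 3.14].

INTERFACE

Orientations are given as [roll, pitch, yaw] about the fixed x, y, z axes, in that order (R = Rz(yaw) Ry(pitch) Rx(roll)).
In Python, from cell import state, viewer, env, models gives the robot as it stands. The module is installed in compiled form; this text tells all that it offers.
- The arm moves only by the tool arm_command, never from a script. Its argument "rows" is a list of rows, each a list of 2 entries, a list of its own where there are three numbers: the shift along the tool's x, y, z normalised to -1 to 1, where 1 is 0.25 m, then the turn about the tool's z normalised to -1 to 1, where 1 is pi rad. A call has exactly 5 rows; each row shifts and turns the commanded pose from where the row before left it, along the tool's axes as they then stand; what a row does not reach is not made up. A row lasts 1/10 s, in which the tool goes at most 50 mm and 8.59 degrees, less where a joint would pass 70% of its speed; a pose out of reach is approached as far as the arm can. A call with a number of a shift or a turn outside -1 to 1 is refused whole. A call with a gripper value outside its range is refused whole. "claw" is the opening, from 0 (shut) to 1 (fully open), set as the call begins (left out, the last holds). The fingers move at their own pace and stop on an object; the grip force is fixed at half the most. Time passes only in rows, so rows that do not move let the fingers close, or fill a call up. It gives the time, the measured TCP pose, the force, the opening and the grip force at its end, in the units of the state.
- state(): the state, without advancing time (a new reading comes with each control period).
- viewer.read_camera(name): name is "side" or "top" or "wrist"; returns (picture, depth): 400x640x3 uint8, red, green, blue; 400x640 float32, mm along the optical axis (not along the pixel's ray), 0 where there is no reading.
- viewer.get_calibration(name): a dict with "camera_matrix" (3x3 intrinsics, pixels), "world_to_cam" (4x4, takes a point from world to camera coordinates). Camera axes: x right, y up, looking along -z (the intrinsics and any distortion apply to the point x, -y, -z); pixel columns grow to the right and rows downward; lengths in mm; the calibration is good to about 2 mm. A picture is of the moment at which its call begins: read the wrist's pose just before it. get_calibration takes no time and is no camera call; for the wrist camera it gives the pose at the moment of the call.
- env.job_done(): hands the job in; it is judged then, once.
Trained networks look in the newest picture that a camera, given by its name, has taken for a name from the list of things; names that differ only in an ending like _2 or _b are one class to them, and where a whole thing is asked for, a point or a joint stands for the part that bears it (a point fixed in the world has none). Each returns a list of dicts, best first, with "confidence" (0 to 1); they miss things now and then, are a little off and sometimes report something else, mostly with a low value. They report only what shows in the picture. A call takes as long as a camera call. They do not tell look-alikes from the thing itself.
- models.search_frame(camera, label): "position" ([x, y, z] in mm, in world coordinates, good to about 4 mm: the middle of the surface that is visible of it).
- models.mark_of(camera, label): "position" ([x, y, z] in mm, in world coordinates, good to about 4 mm: a listed point, or the origin of a listed thing).
The state is a dict: "t": time; "joints": joint angles; "qvel": joint speeds; "tau": joint torques, N m; "eef_pos": TCP position; "tcp_rot": TCP orientation; "ft_force": force on the tool from outside, world axes, zero at the start; "moment": the same for the moment, N m; "opening": opening from 0.0 (shut) to 1.0 (fully open); "grip_force": force on a finger pad.
Only numpy, scipy, OpenCV 4.12 (cv2) and the standard library are available. Lean on these libraries where they do the work, as an engineer would, in place of code of your own. Each camera call takes 0.05 s, during which the arm holds its last target. There are 200 camera calls.

## Working session

There is one attempt and no reset: what is moved stays moved. The work goes in short steps, Python scripts to look and compute and a tool call to move; the robot and the scene stay as the last step left them, time stands still between calls to the robot, and variables do not carry over. Pictures are saved under pics/ and viewed, at most 10 in all, crops included, and the job is handed in when it is done.

Besides the shell and the picture viewer there is one more tool, called after "Call:" as name(argument=value, ...) on one line, values as JSON. arm_command: Moves the arm, as the interface text tells. Scaled input: -1 to 1 covers 0.25 m each way for a shift and pi rad each way for a turn. Its arguments: {"type":"object","properties":{"rows":{"type":"array","items":{"type":"array"}},"claw":{"type":"number"}},"required":["rows"]}

```bash
mkdir -p pics; cat > h.py <<'E'
import numpy as np, cv2
from cell import state, viewer, env, models
def snap(c,name=None):
    p,d=viewer.read_camera(c)
    if name: cv2.imwrite(f'pics/{name}.png',p[:,:,::-1])
    return p,d
def w(c,d,u,v,cal=None):
    cal=cal or viewer.get_calibration(c);K=np.array(cal['camera_matrix']);T=np.array(cal['world_to_cam'])
    z=d[v,u];x=(u-K[0,2])/K[0,0]*z;y=(v-K[1,2])/K[1,1]*z
    return (np.linalg.inv(T)@[x,-y,-z,1])[:3]
def cloud(c,d):
    cal=viewer.get_calibration(c);K=np.array(cal['camera_matrix']);T=np.array(cal['world_to_cam'])
    v,u=np.mgrid[:d.shape[0],:d.shape[1]]
    P=np.stack([(u-K[0,2])/K[0,0]*d,-(v-K[1,2])/K[1,1]*d,-d,np.ones_like(d)],-1)
    return (P@np.linalg.inv(T).T)[...,:3]
def proj(c,p):
    cal=viewer.get_calibration(c);K=np.array(cal['camera_matrix']);T=np.array(cal['world_to_cam'])
    q=T@np.r_[p,1];q=K@np.array([q[0],-q[1],-q[2]]);return (q[:2]/q[2]).round().astype(int)
E
python3 - <<'E'
from h import *
for c in('top','side'):
    snap(c,c)
    for l in('receiver','receiver_hole','tow_ball','pin_grip','pin_shoulder','pin_tip','keeper_mouth','oil_can','glue_bottle'):
        for r in models.mark_of(c,l)[:3]: print(c,l,np.round(r['position']),round(r['confidence'],2),proj(c,r['position']))
print(state())
E
```

```text
top receiver [ 587. -332.   -2.] 0.86 [408 228]
top receiver_hole [ 570. -336.   51.] 0.63 [416 237]
top tow_ball [ 558. -200.  103.] 0.55 [349 242]
top tow_ball [566.  62.  45.] 0.52 [213 235]
top tow_ball [765. -22.   2.] 0.33 [260 139]
top pin_grip [ 623. -100.   11.] 0.83 [296 208]
top pin_grip [543.  62.  41.] 0.79 [213 247]
top pin_shoulder [628. -75.  11.] 0.74 [284 206]
top pin_shoulder [567.  58.  46.] 0.56 [215 235]
top pin_tip [617. -24.   4.] 0.55 [259 211]
top pin_tip [ 589. -329.   -3.] 0.33 [406 227]
top keeper_mouth [565.  58.  46.] 0.93 [215 236]
top oil_can [766. -24.   3.] 0.95 [261 139]
top glue_bottle [ 749. -124.    1.] 0.67 [309 148]
side receiver [ 585. -330.    1.] 0.61 [400 210]
side receiver_hole [ 567. -340.   54.] 0.69 [410 193]
side tow_ball [ 557. -198.  105.] 0.56 [390 197]
side pin_grip [ 635. -100.   17.] 0.59 [337 235]
side pin_grip [544.  60.  43.] 0.54 [328 277]
side pin_shoulder [627. -79.  10.] 0.65 [335 243]
side pin_shoulder [569.  60.  50.] 0.56 [318 269]
side pin_tip [621. -26.   6.] 0.55 [323 256]
side keeper_mouth [571.  56.  47.] 0.56 [318 269]
side oil_can [768. -29.   1.] 0.96 [276 234]
side glue_bottle [ 755. -126.    0.] 0.73 [306 220]
{'t': 1.0, 'joints': array([-1.42457618e+00,  4.90870889e-01,  1.55889120e+00, -1.40928743e-05,
        1.09169487e+00, -1.05558136e-01]), 'qvel': array([-9.37776853e-04, -1.16321859e-04,  9.63342429e-04, -5.76553857e-04,
        2.83501143e-05,  1.06171757e-03]), 'tau': array([ 6.95087929e-04, -6.12473488e+01, -2.58426923e+01,  6.92427903e-02,
        4.44986299e-02,  5.81732081e-06]), 'eef_pos': array([ 155.75140946, -605.30519917,  214.6820716 ]), 'tcp_rot': array([3.14145903e+00, 2.67342332e-05, 2.51784778e-01]), 'ft_force': array([ 0.03088296,  0.35693663, -0.46410232]), 'moment': array([-0.05359325,  0.01426782,  0.04001297]), 'grip_force': 0.0, 'opening': 0.9981449646490764}
```

View pictures.

View pics/top.png

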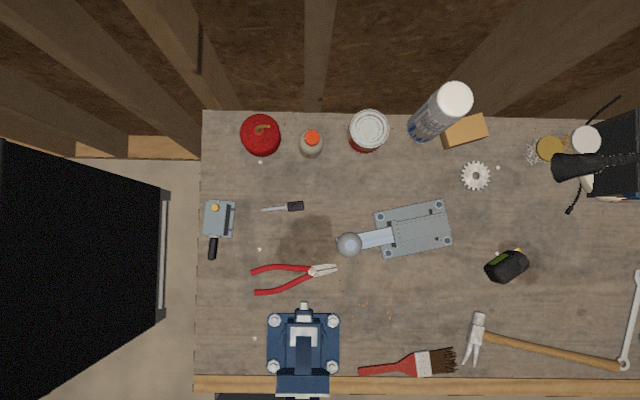

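View pics/side.png

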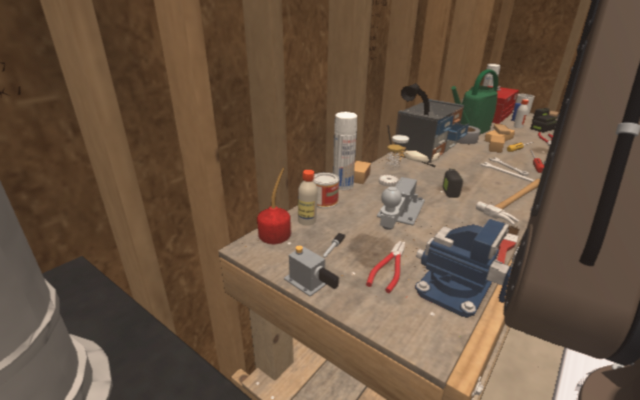

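```bash
python3 - <<'E'
from h import *
p,d=snap('top'); C=cloud('top',d)
cr=p[170:300,190:470,::-1]; cv2.imwrite('pics/crop.png',cv2.resize(cr,None,fx=2.8,fy=2.8,interpolation=cv2.INTER_CUBIC))
def box(n,u0,u1,v0,v1,z0,z1):
    q=C[v0:v1,u0:u1].reshape(-1,3); q=q[(q[:,2]>z0)&(q[:,2]<z1)]
    c=q.mean(0); r=cv2.minAreaRect(q[:,:2].astype(np.float32)); e=np.linalg.svd(q[:,:2]-c[:2])[2][0]
    print(n,len(q),c.round(1),q.max(0).round(),q.min(0).round(),'rect',np.round(r[0],1),np.round(r[1],1),round(r[2],1),'dir deg',round(np.degrees(np.arctan2(e[1],e[0])),2))
box('handle',203,224,238,262,35,62)
box('smallhandle',285,307,198,216,6,40)
box('keepertop',198,240,195,240,58,70)
box('plunger',198,240,195,240,72,85)
box('barTop',362,392,220,255,58,72)
box('tube top',388,460,190,260,66,90)
box('plate',365,460,190,265,4,14)
box('ball',330,368,225,262,95,135)
box('vise',262,345,300,400,15,300)
box('all tubes',388,460,190,260,-300,300)
E
```

```text
handle 192 [540.   60.9  54.5] [561.  70.  60.] [518.  54.  37.] rect [539.5  62. ] [14.8 42.8] 86.8 dir deg 174.29
smallhandle 175 [627.4 -94.5  17.1] [644. -77.  24.] [ 617. -113.    8.] rect [631.2 -94.1] [26.6 37. ] 7.2 dir deg -81.0
keepertop 656 [596.4  57.2  64.3] [630.  79.  69.] [558.  35.  58.] rect [593.5  58.1] [40.8 71.2] 85.0 dir deg 174.08
plunger 41 [619.3  55.7  76.5] [625.  61.  80.] [612.  49.  72.] rect [619.6  56.4] [12.3 12.2] 50.6 dir deg 156.03
barTop 517 [ 567.6 -256.5   66.3] [ 598. -228.   72.] [ 545. -285.   58.] rect [ 571.  -255.2] [40.1 63.7] 13.2 dir deg 109.37
tube top 1381 [ 585.4 -336.4   72.5] [ 619. -278.   82.] [ 550. -398.   66.] rect [ 583.3 -335.4] [ 51.6 121.7] 10.6 dir deg 103.13
plate 1749 [ 587.3 -335.1    8.3] [ 667. -241.   14.] [ 512. -435.    4.] rect [ 588.8 -340.3] [152.7 193.3] 2.0 dir deg -78.7
ball 534 [ 554.5 -197.1  121.6] [ 577. -175.  133.] [ 531. -221.  104.] rect [ 554.1 -198. ] [45.8 45.9] 1.3 dir deg 161.56
vise 5049 [ 353.8 -117.    95.7] [441. -44. 157.] [ 262. -190.   15.] rect [ 351.1 -117.2] [145.8 179. ] 89.9 dir deg -179.59
all tubes 5021 [ 594.9 -358.7   23.6] [ 669. -278.   82.] [ 522. -440.   -6.] rect [ 595.3 -359.1] [143.9 163.1] 0.9 dir deg -76.55
```

View pics/crop.png

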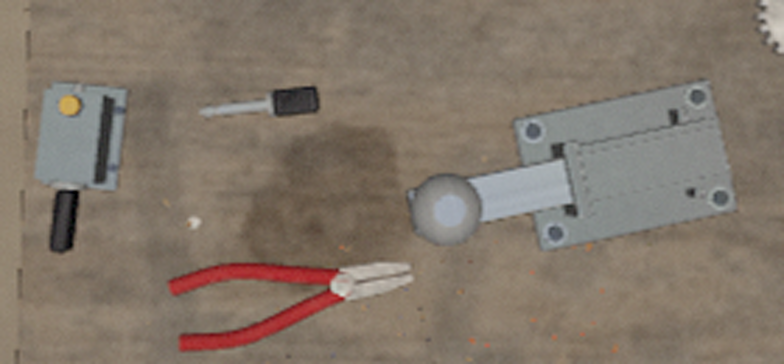

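The pin parked in the keeper has its handle at top (213,248). The loose one has its handle at (296,208). In the crop (about 2.8x), the keeper pin's handle (63,222) measures about 43 x 15 mm against about 37 mm or less for the other, and it sits in the socket. So the keeper pin is the one meant. First I'll push the bar in, going to the far side of the ball at crop (445,210).

Call:
arm_command(rows=[[[0.13,-0.095,0],0],[[0.13,-0.095,0],0],[[0.13,-0.095,0],0],[[0.13,-0.095,0],0],[[0.13,-0.095,0],0]], claw=0)

```text
t: 1.55
eef_pos: [284.3, -448.5, 214.8]
tcp_rot: [3.141, -0.0, 0.252]
ft_force: [-0.0, -1.1, 0.2]
opening: 0.636
grip_force: 0.0
```

Call:
arm_command(rows=[[[0.13,-0.095,0],0],[[0.13,-0.095,0],0],[[0.13,-0.095,0],0],[[0.13,-0.095,0],0],[[0.13,-0.095,0],0]])

```text
t: 2.05
eef_pos: [412.2, -293.0, 214.9]
tcp_rot: [3.141, -0.0, 0.252]
ft_force: [0.6, -1.4, 0.2]
opening: 0.21
grip_force: 0.0
```

```bash
python3 - <<'E'
from h import *
s=state();print(s['t'],s['eef_pos'],s['tcp_rot'])
p,d=snap('wrist','w1')
for l in('receiver','receiver_hole','tow_ball'):
    for r in models.mark_of('wrist',l)[:2]: print(l,np.round(r['position']),round(r['confidence'],2),proj('wrist',r['position']))
E
```

```text
2.05 [ 412.18697012 -292.98344973  214.8604995 ] [ 3.14108443e+00 -2.68620885e-04  2.51679276e-01]
receiver [ 586. -326.    1.] 0.79 [388  24]
receiver_hole [ 560. -338.   47.] 0.69 [400  42]
```

View pics/w1.png

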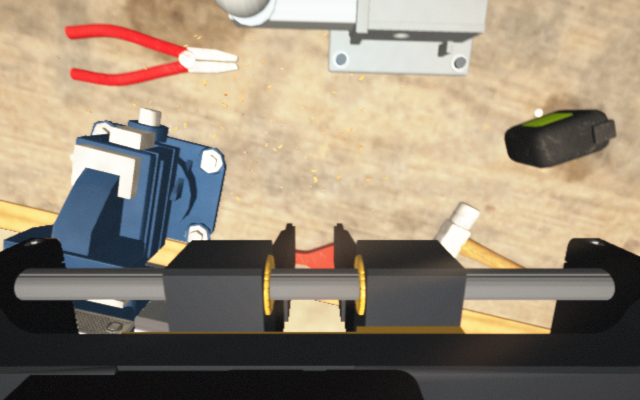

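Call:
arm_command(rows=[[[0.13,-0.095,0],0],[[0.13,-0.095,0],0],[[0.13,-0.095,0],0],[[0.13,-0.095,0],0],[[0.13,-0.095,0],0]])

```text
t: 2.75
eef_pos: [539.7, -139.0, 214.7]
tcp_rot: [3.141, -0.0, 0.25]
ft_force: [0.1, -0.5, -0.3]
opening: 0.003
grip_force: 0.0
```

Call:
arm_command(rows=[[[0,0,0],0],[[0,0,0],0],[[0,0,0],0],[[0,0,0],0],[[0,0,0],0]])

```text
t: 3.25
eef_pos: [538.7, -139.8, 214.7]
tcp_rot: [3.141, -0.0, 0.25]
ft_force: [0.2, -0.4, -0.3]
opening: 0.0
grip_force: 0.0
```

```bash
python3 - <<'E'
from h import *
s=state();print(s['t'],s['eef_pos'],s['tcp_rot'])
p,d=snap('wrist','w2');
for l in('receiver','receiver_hole','tow_ball'):
    for r in models.mark_of('wrist',l)[:2]: print(l,np.round(r['position']),round(r['confidence'],2),proj('wrist',r['position']))
p,d=snap('top'); C=cloud('top',d)
q=C[215:270,330:368].reshape(-1,3);q=q[(q[:,2]>98)&(q[:,2]<135)];print(len(q))
from scipy.optimize import least_squares
print(least_squares(lambda c:np.linalg.norm(q-c,axis=1)-24,[555,-198,105],loss='soft_l1').x)
E
```

```text
3.25 [ 538.65003834 -139.84394801  214.74451516] [ 3.14136160e+00 -3.50234299e-05  2.50223814e-01]
receiver [ 586. -326.    2.] 0.96 [480 174]
receiver_hole [ 560. -337.   48.] 0.85 [502 208]
tow_ball [ 554. -201.  105.] 0.92 [388 196]
1
[ 555.03076526 -198.03901942  105.04140714]
```

w1: the hole in the receiver's near wall is at about (402,36), the ball at (245,5) and the vise at lower left. The tool is lined up with the ball, so I'll go down and push along tool +y.

Call:
arm_command(rows=[[[0,0,0.13],0],[[0,0,0.13],0],[[0,0,0.13],0],[[0,0,0.13],0],[[0,0,0],0]])

```text
t: 4.0
eef_pos: [537.4, -138.3, 81.4]
tcp_rot: [-3.138, 0.005, 0.252]
ft_force: [-0.3, 0.4, 0.1]
opening: 0.006
grip_force: 0.0
```

Call:
arm_command(rows=[[[0,0.024,0],0],[[0,0.024,0],0],[[0,0.024,0],0],[[0,0.024,0],0],[[0,0.024,0],0]])

```text
t: 4.5
eef_pos: [546.9, -168.6, 85.3]
tcp_rot: [3.141, -0.001, 0.252]
ft_force: [-0.2, 0.0, 0.9]
opening: 0.001
grip_force: 0.0
```

Call:
arm_command(rows=[[[0,0.012,0],0],[[0,0.012,0],0],[[0,0.012,0],0],[[0,0.012,0],0],[[0,0,0],0]])

```text
t: 5.0
eef_pos: [549.7, -179.8, 84.5]
tcp_rot: [3.141, 0.0, 0.252]
ft_force: [0.2, 0.6, 0.6]
opening: 0.004
grip_force: 0.2
```

Call:
arm_command(rows=[[[0,0.016,0],0],[[0,0.016,0],0],[[0,0.016,0],0],[[0,0.016,0],0],[[0,0,0],0]])

```text
t: 5.5
eef_pos: [552.4, -192.3, 84.5]
tcp_rot: [-3.136, 0.002, 0.251]
ft_force: [-4.8, 22.8, 8.6]
opening: -0.002
grip_force: 11.9
```

```bash
python3 - <<'E'
from h import *
s=state();print(s['t'],s['eef_pos'],s['ft_force'])
p,d=snap('wrist','w3')
for l in('receiver','receiver_hole','tow_ball'):
    for r in models.mark_of('wrist',l)[:2]: print(l,np.round(r['position']),round(r['confidence'],2),proj('wrist',r['position']))
E
```

```text
5.5 [ 552.39701814 -192.28925579   84.46660353] [-4.81572502 22.8287362   8.61476279]
receiver [ 586. -328.    0.] 0.82 [492 204]
receiver_hole [ 559. -338.   48.] 0.56 [528 264]
```

View pics/w3.png

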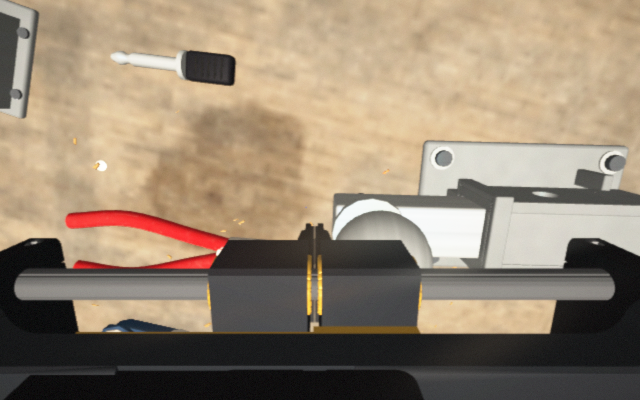

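w3: the ball (383,240) touches the finger, and the bar still shows white between the ball and the collar (490,225). I'll push a little further to see whether it yields.

Call:
arm_command(rows=[[[0,0.008,0],0],[[0,0.008,0],0],[[0,0,0],0],[[0,0,0],0],[[0,0,0],0]])

```text
t: 6.2
eef_pos: [552.3, -192.5, 84.5]
tcp_rot: [-3.131, 0.004, 0.252]
ft_force: [-5.7, 44.4, 17.7]
opening: 0.006
grip_force: 23.4
```

Call:
arm_command(rows=[[[0,-0.06,0],0],[[0,-0.1,0],0],[[0,-0.1,-0.12],0],[[0,-0.1,-0.2],0],[[0,-0.1,-0.2],0]])

```text
t: 6.7
eef_pos: [527.1, -92.2, 205.1]
tcp_rot: [3.141, 0.0, 0.252]
ft_force: [1.0, -1.0, 0.6]
opening: -0.001
grip_force: 0.0
```

```bash
python3 - <<'E'
from h import *
from scipy.optimize import least_squares
p,d=snap('top','top2'); C=cloud('top',d)
q=C[200:270,330:410].reshape(-1,3);q=q[(q[:,2]>102)&(q[:,2]<132)&(q[:,1]<-160)];print(len(q))
print(least_squares(lambda c:np.linalg.norm(q-c,axis=1)-24,[555,-210,105],loss='soft_l1').x)
for c in('top','wrist','side'):
  if c!='top': snap(c)
  for l in('receiver','receiver_hole','tow_ball'):
    for r in models.mark_of(c,l)[:1]: print(c,l,np.round(r['position'],1),round(r['confidence'],2))
s=state();print(s['eef_pos'])
E
```

```text
522
[ 559.01585735 -220.98640714  105.58575848]
top receiver [ 589.  -333.    -2.9] 0.73
top receiver_hole [ 568.  -337.1   51.8] 0.71
top tow_ball [ 562.7 -221.7  102.4] 0.64
wrist receiver [ 585.9 -324.4    0.9] 0.78
wrist receiver_hole [ 563.4 -337.9   45.1] 0.68
wrist tow_ball [ 560.7 -224.6  102.4] 0.79
side receiver [ 585.6 -328.8   -2.8] 0.9
side receiver_hole [ 569.  -338.5   51.4] 0.93
side tow_ball [ 563.1 -229.   104.9] 0.68
[527.12736274 -92.94216432 203.30905374]
```

The bar moved about 23 mm. The ball is now 112 mm from the hole line, so the bar is home. Next is the keeper.

Call:
arm_command(rows=[[[0,-0.156,0],0],[[0,-0.156,0],0],[[0,-0.156,0],0],[[0,-0.156,0],0],[[0,0,0],0.037]], claw=0.5)

```text
t: 7.8
eef_pos: [487.1, 61.5, 203.9]
tcp_rot: [-3.141, 0.001, 0.138]
ft_force: [-0.1, -1.2, 0.1]
opening: 0.368
grip_force: 0.0
```

Call:
arm_command(rows=[[[0,0,0],0.037],[[0,0,0],0.037],[[0,0,0],0],[[0,0,0],0],[[0,0,0],0]])

```text
t: 8.3
eef_pos: [488.4, 58.3, 203.9]
tcp_rot: [3.141, 0.0, -0.095]
ft_force: [0.0, -0.1, 0.3]
opening: 0.501
grip_force: 0.0
```

```bash
python3 - <<'E'
from h import *
s=state();print(s['t'],s['eef_pos'],s['tcp_rot'])
p,d=snap('wrist','w4')
for l in('pin_grip','pin_shoulder','keeper_mouth'):
    for r in models.mark_of('wrist',l)[:2]: print(l,np.round(r['position'],1),round(r['confidence'],2),proj('wrist',r['position']))
C=cloud('wrist',d); q=C[:225]
m=(q[...,2]>50)&(q[...,2]<60.5)&(p[:225].max(-1)<90)&(q[...,1]<90)&(q[...,1]>30)&(q[...,0]<575)
a=q[m];r=cv2.minAreaRect(a[:,:2].astype(np.float32));e=np.linalg.svd(a[:,:2]-a[:,:2].mean(0))[2][0]
print(len(a),a.mean(0),r,np.degrees(np.arctan2(e[1],e[0])))
m=(q[...,2]>61)&(q[...,2]<68)&(q[...,1]>20);a=q[m]
if len(a)>9:print('keeper',cv2.minAreaRect(a[:,:2].astype(np.float32)))
E
```

```text
8.3 [488.35428129  58.33587799 203.92739196] [ 3.14149955e+00  2.15146872e-04 -9.45742564e-02]
pin_grip [538.4  56.9  45.7] 0.67 [310 132]
pin_grip [632.1 -98.2  12.1] 0.58 [459  18]
pin_shoulder [627.1 -76.5   7.8] 0.91 [435  27]
pin_shoulder [573.6  54.3  43.2] 0.88 [309  94]
keeper_mouth [567.6  56.1  44.3] 0.72 [308 101]
336 [542.87015178  59.36856241  56.49802158] ((541.5480346679688, 59.812835693359375), (12.606505393981934, 41.56019592285156), 86.19563293457031) 178.55439475616765
keeper ((599.6205444335938, 55.051307678222656), (39.44840621948242, 62.1583366394043), 85.00666809082031)
```

View pics/w4.png

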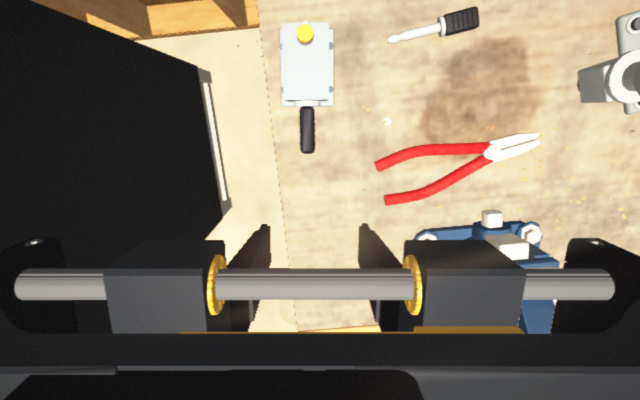

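w4: the handle is at (307,130), in line with the keeper at (306,65), and the tool yaw matches. I'll go down around it, aiming 8 mm behind the handle's centre.

Call:
arm_command(rows=[[[0.088,-0.014,0.1],0],[[0.089,-0.014,0.14],0],[[0,0,0.16],0],[[0,0,0.16],0],[[0,0,0.13],0]], claw=0.4)

```text
t: 9.0
eef_pos: [532.7, 61.1, 29.5]
tcp_rot: [3.141, 0.001, -0.096]
ft_force: [-0.7, 0.1, 0.7]
opening: 0.401
grip_force: 0.0
```

Call:
arm_command(rows=[[[0,0,0],0],[[0,0,0],0],[[0,0,0],0],[[0,0,0],0],[[0,0,0],0]])

```text
t: 9.5
eef_pos: [533.6, 61.1, 32.9]
tcp_rot: [-3.141, -0.002, -0.097]
ft_force: [-0.1, -0.6, 0.4]
opening: 0.403
grip_force: 0.0
```

```bash
python3 - <<'E'
from h import *
s=state();print(s['t'],s['eef_pos'],s['tcp_rot'],s['ft_force'])
p,d=snap('side','s5')
cv2.imwrite('pics/s5c.png',cv2.resize(p[200:320,240:400,::-1],None,fx=4,fy=4))
E
```

```text
9.5 [533.64562883  61.14762036  32.86071745] [-3.14147205e+00 -2.24314427e-03 -9.68825435e-02] [-0.07265058 -0.60519372  0.4113087 ]
```

View pics/s5c.png

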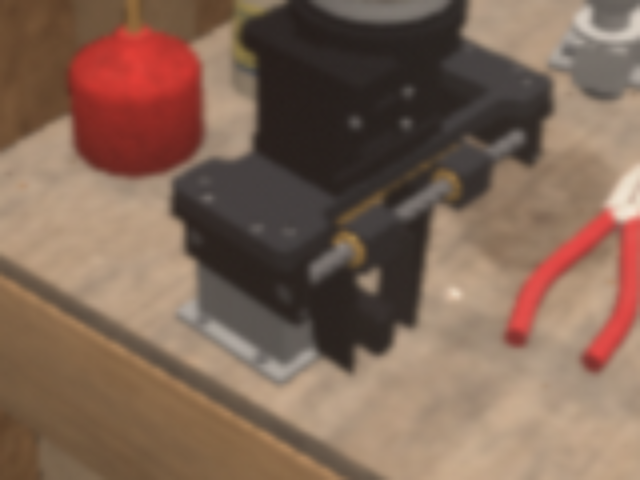

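The handle is between the fingers (crop 370,320). I'll close the gripper.

Call:
arm_command(rows=[[[0,0,0.008],0],[[0,0,0],0],[[0,0,0],0],[[0,0,0],0],[[0,0,0],0]], claw=0)

```text
t: 10.05
eef_pos: [533.1, 61.1, 29.5]
tcp_rot: [3.141, 0.0, -0.097]
ft_force: [0.3, -0.3, 0.2]
opening: 0.147
grip_force: 30.0
```

Call:
arm_command(rows=[[[0,0,0],0],[[-0.012,0,0],0],[[-0.016,0,0],0],[[-0.02,0,0],0],[[-0.02,0,0],0]])

```text
t: 10.55
eef_pos: [515.3, 62.8, 29.5]
tcp_rot: [3.141, 0.001, -0.097]
ft_force: [0.5, 0.2, -1.6]
opening: 0.145
grip_force: 30.0
```

Call:
arm_command(rows=[[[-0.06,0,0],0],[[-0.06,0,0],0],[[-0.06,0,0],0],[[-0.06,0,0],0],[[-0.06,0,0],0]])

```text
t: 11.05
eef_pos: [440.1, 70.1, 29.6]
tcp_rot: [3.141, 0.001, -0.097]
ft_force: [0.1, -0.4, -0.7]
opening: 0.144
grip_force: 30.0
```

Call:
arm_command(rows=[[[0,0,-0.12],0],[[0,0,-0.12],0],[[0,0,-0.12],0],[[0,0,-0.12],0],[[0,0,-0.12],0]])

```text
t: 11.55
eef_pos: [440.4, 70.1, 180.7]
tcp_rot: [3.141, 0.001, -0.097]
ft_force: [0.7, -0.5, -1.9]
opening: 0.148
grip_force: 30.0
```

Call:
arm_command(rows=[[[0,0,0],-0.025],[[0,0,0],-0.025],[[0,0,0],-0.025],[[0,0,0],-0.025],[[0,0,0],-0.005]])

```text
t: 12.05
eef_pos: [440.7, 70.1, 179.4]
tcp_rot: [-3.141, 0.001, 0.235]
ft_force: [-0.2, -0.3, -1.7]
opening: 0.146
grip_force: 30.0
```

```bash
python3 - <<'E'
from h import *
s=state();print(s['t'],s['eef_pos'],s['tcp_rot'],s['ft_force'],s['opening'])
p,d=snap('wrist','w6')
for l in('pin_grip','pin_shoulder','pin_tip','keeper_mouth'):
    for r in models.mark_of('wrist',l)[:2]: print(l,np.round(r['position'],1),round(r['confidence'],2),proj('wrist',r['position']))
E
```

```text
12.05 [440.67382643  70.05177363 179.36402344] [-3.14144806e+00  1.08661999e-03  2.34577976e-01] [-0.19318214 -0.28946264 -1.74465647] 0.1456183051206697
pin_grip [446.6  71.8 191.9] 0.85 [312 241]
pin_grip [631.4 -99.2  13.2] 0.81 [542  24]
pin_shoulder [625.7 -80.2   9.2] 0.88 [517  27]
pin_shoulder [477.2  77.2 195.3] 0.86 [316 183]
pin_tip [544.5  97.5 192.9] 0.84 [306  20]
keeper_mouth [564.5  56.1  45.4] 0.92 [363  54]
```

View pics/w6.png

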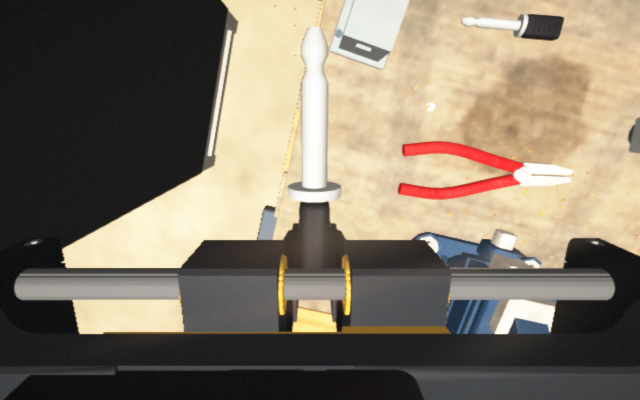

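w6: the pin is clear of the keeper and held straight, with its shoulder at (314,190) and tip at (314,32). Next I measure the pin in the tool frame.

```bash
cat >> h.py <<'E'
from scipy.spatial.transform import Rotation as Ro
def pinfit(p,d,s):
    C=cloud('wrist',d); R=Ro.from_euler('xyz',s['tcp_rot']).as_matrix()
    t=(C-s['eef_pos'])@R   # tool frame
    m=(abs(t[...,1])<12)&(t[...,0]>38)&(t[...,0]<110)&(abs(t[...,2]+14)<18)&(d>0)
    v,u=np.nonzero(m); q=t[m]
    sh=q[(q[:,0]>45)&(q[:,0]<80)]
    # y of axis: mid of extents per x slice ; z of axis: nearest surface + 6
    xs=np.arange(45,80,5); out=[]
    for x in xs:
        k=q[(q[:,0]>=x)&(q[:,0]<x+5)]
        if len(k)>4: out.append([x+2.5,(k[:,1].max()+k[:,1].min())/2,np.percentile(k[:,2],5),np.ptp(k[:,1])])
    return np.array(out),q[:,0].max(),t
E
python3 - <<'E'
from h import *
np.set_printoptions(precision=2,suppress=True)
s=state();p,d=snap('wrist')
o,tip,t=pinfit(p,d,s);print(o,'tip',tip)
print(np.polyfit(o[:,0],o[:,1],1),np.polyfit(o[:,0],o[:,2],1))
for v in (20,30,60,100,150,180,188,194): print(v,t[v,314])
cal=viewer.get_calibration('wrist');T=np.linalg.inv(np.array(cal['world_to_cam']));R=Ro.from_euler('xyz',s['tcp_rot']).as_matrix()
print('cam in tool',R.T@(T[:3,3]-s['eef_pos']),'\n',R.T@T[:3,:3],cal['camera_matrix'])
# receiver from top cam: fit plate/tube
p,d=snap('top');C=cloud('top',d)
for l in('receiver','receiver_hole','tow_ball'):
    print(l,np.round(models.mark_of('top',l)[0]['position'],1))
for z0,z1 in((5,12),(68,76)):
    q=C[190:262,366:462].reshape(-1,3);q=q[(q[:,2]>z0)&(q[:,2]<z1)&(q[:,1]<-255)]
    print(z0,len(q),cv2.minAreaRect(q[:,:2].astype(np.float32)))
E
```

```text
[[ 47.5    0.66 -21.49  11.65]
 [ 52.5    0.65 -21.48  11.53]
 [ 57.5    0.64 -21.44  11.43]
 [ 62.5    0.63 -21.73  11.3 ]
 [ 67.5    0.41 -21.8   11.71]
 [ 72.5    0.39 -21.73  11.63]
 [ 77.5    0.4  -21.76  11.54]] tip 103.38116938521236
[-0.01  1.21] [ -0.01 -20.88]
20 [347.96  -1.14 983.87]
30 [101.95   0.42 -18.66]
60 [ 90.37   0.42 -18.38]
100 [ 74.01   0.42 -20.18]
150 [ 52.59   0.42 -20.42]
180 [ 39.03   0.41 -20.73]
188 [ 35.29   0.41 -20.66]
194 [ 34.24   0.43 -27.95]
cam in tool [  69.03    0.66 -170.5 ] 
 [[-0.    0.97  0.25]
 [ 1.   -0.    0.  ]
 [ 0.    0.25 -0.97]] [[335.35   0.   314.08]
 [  0.   335.35 197.34]
 [  0.     0.     1.  ]]
receiver [ 584.8 -332.9    1.7]
receiver_hole [ 570.3 -336.3   50.7]
tow_ball [ 566.2 -223.4  103. ]
5 1606 ((601.0523681640625, -346.6086730957031), (142.5126190185547, 175.9998779296875), 7.860723972320557)
68 1269 ((581.1080932617188, -324.215576171875), (51.75433349609375, 143.5672149658203), 10.641021728515625)
```

Call:
arm_command(rows=[[[-0.039,0.186,-0.008],0],[[-0.039,0.186,-0.008],0],[[-0.039,0.186,-0.008],0],[[-0.039,0.186,-0.008],0],[[-0.039,0.186,-0.008],0]])

```text
t: 13.05
eef_pos: [447.5, -169.4, 189.8]
tcp_rot: [3.141, -0.0, 0.233]
ft_force: [0.2, 0.1, -2.0]
opening: 0.147
grip_force: 30.0
```

Call:
arm_command(rows=[[[-0.039,0.186,-0.008],0],[[-0.039,0.186,-0.008],0],[[-0.039,0.186,-0.008],0],[[-0.039,0.186,-0.008],0],[[-0.039,0.186,-0.008],0]])

```text
t: 13.55
eef_pos: [453.6, -406.9, 199.6]
tcp_rot: [-3.142, 0.0, 0.232]
ft_force: [0.8, -0.3, -1.0]
opening: 0.149
grip_force: 30.0
```

Call:
arm_command(rows=[[[0,0,0],0],[[0,0,0],0],[[0,0,0],0],[[0,0,0],0],[[0,0,0],0]])

```text
t: 14.05
eef_pos: [454.3, -404.0, 199.9]
tcp_rot: [3.141, -0.0, 0.234]
ft_force: [-1.0, -0.1, -1.0]
opening: 0.142
grip_force: 30.0
```

```bash
python3 - <<'E'
from h import *
np.set_printoptions(precision=2,suppress=True)
s=state();print(s['t'],s['eef_pos'],s['tcp_rot'])
p,d=snap('wrist','w7'); np.save('w7d.npy',d)
for l in('receiver','receiver_hole','tow_ball'):
    for r in models.mark_of('wrist',l)[:1]: print(l,np.round(r['position'],1),proj('wrist',r['position']))
C=cloud('wrist',d);np.save('w7c.npy',C)
z=C[...,2];print(np.histogram(z[(z>0)&(z<140)&(d>0)],bins=np.arange(0,141,4)))
E
```

```text
14.05 [ 454.28 -404.    199.9 ] [ 3.14 -0.    0.23]
receiver [ 587.7 -326.9    1.2] [270  31]
receiver_hole [ 559.6 -338.7   45.8] [270  56]
tow_ball [ 558.1 -223.6  104.3] [101   5]
(array([73339,  2072,  5078,  4209,  1671,  1231,   665,   326,   842,
         622,   574,   661,   867,   755,   722,  1370,  4375,  2674,
        4831,   679,   338,   475,   398,    78,   387,   377,   172,
         222,   329,   395,   501,   433,   135,     0,     0]), array([  0,   4,   8,  12,  16,  20,  24,  28,  32,  36,  40,  44,  48,
        52,  56,  60,  64,  68,  72,  76,  80,  84,  88,  92,  96, 100,
       104, 108, 112, 116, 120, 124, 128, 132, 136, 140]))
```

View pics/w7.png

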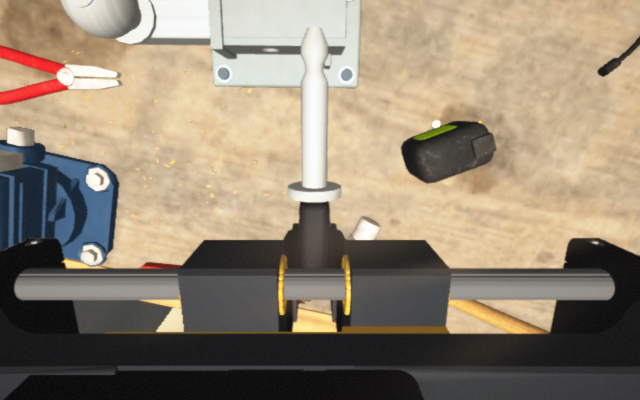

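w7: the near-wall hole is at (271,49), the tube's near face around rows 42–55, the plate's front edge around row 85 and the ball at (105,10). I'll measure the hole and yaw from the pixels.

```bash
python3 - <<'E'
from h import *
np.set_printoptions(precision=2,suppress=True,linewidth=150)
p=cv2.imread('pics/w7.png');g=p.mean(-1);C=np.load('w7c.npy');d=np.load('w7d.npy')
print(g[42:58,258:285:2].astype(int))
s=state();R=Ro.from_euler('xyz',s['tcp_rot']).as_matrix()
t=(C-s['eef_pos'])@R
# near wall points: world z 20..60
w_=C[30:70,215:300].reshape(-1,3);w_=w_[(w_[:,2]>18)&(w_[:,2]<62)]
c=w_.mean(0);n=np.linalg.svd(w_-c)[2][2];n*=np.sign(n[0]);print('wall',len(w_),c,n,'yaw',np.arctan2(n[1],n[0]))
# plate front edge rows by depth step
e=[];
for u in range(218,300,2):
    z=C[70:100,u,2];k=np.nonzero(z>4.5)[0]
    if len(k): e.append(C[70+k[-1],u,:2])
e=np.array(e);f=np.polyfit(e[:,1],e[:,0],1);print('plate edge yaw',-np.arctan(f[0]),np.std(e[:,0]-np.polyval(f,e[:,1])))
K=np.array(viewer.get_calibration('wrist')['camera_matrix']);T=np.linalg.inv(np.array(viewer.get_calibration('wrist')['world_to_cam']))
def ray(u,v):
    r=T[:3,:3]@np.array([(u-K[0,2])/K[0,0],-(v-K[1,2])/K[1,1],-1]);return T[:3,3],r
def onwall(u,v):
    o,r=ray(u,v);return o+r*(n@(c-o))/(n@r)
for uv in((271,49),(270,48),(272,50)):
    P=onwall(*uv);print(uv,P,'tool',(P-s['eef_pos'])@R)
# mouth: top surface z~64-78 left extent in tool y
for v in range(4,40,6):
    row=t[v,150:330];zz=C[v,150:330,2];k=np.nonzero((zz>62)&(zz<80))[0]
    print(v,[(150+i,row[i,1].round(1),zz[i].round(1)) for i in k[::6]][:14])
E
```

```text
[[224 224 225 226 226 225 224 226 225 225 226 224 226 227]
 [224 223 225 225 226 225 224 225 226 224 225 226 225 226]
 [211 211 213 215 218 219 219 218 219 218 218 219 219 220]
 [155 154 157 158 181 183 181 182 180 181 184 184 181 183]
 [101  99  99 100 105 108 105 106 106 107 104 107 107 107]
 [ 93  89  91  99 100 102 102 103  94  91  90  93  89  92]
 [ 90  91  98 122 137 146 154 154 129 109  93  90  93  92]
 [ 92  89 111 157 182 200 214 212 191 156 109  90  92  88]
 [ 90  91 112 139 169 193 205 205 191 169 129  91  90  91]
 [ 91  90  96 124 139 165 171 174 167 151 114  90  91  89]
 [ 91  93  95  95  99 102 106 104 106 102  96  93  91  91]
 [114 114 114 114 109 111 113 113 116 116 110 104 103 104]
 [177 176 174 176 173 174 176 177 179 177 166 155 156 157]
 [222 222 221 219 220 220 220 221 221 220 222 218 220 218]
 [226 225 224 224 222 224 225 225 226 225 225 224 224 225]
 [226 225 224 223 224 224 224 226 226 223 224 223 225 225]]
wall 548 [ 561.3  -328.76   45.29] [ 0.96  0.26 -0.  ] yaw 0.2655008066404836
plate edge yaw 0.12301914522453082 4.856601550112097
(271, 49) [ 564.36 -340.
[... 4072 characters left out ...]
4(156), np.float64(-131.5), np.float64(65.8)), (np.int64(162), np.float64(-126.2), np.float64(66.5)), (np.int64(168), np.float64(-121.4), np.float64(66.2)), (np.int64(174), np.float64(-116.7), np.float64(65.3)), (np.int64(180), np.float64(-111.6), np.float64(65.7)), (np.int64(186), np.float64(-106.2), np.float64(66.7)), (np.int64(192), np.float64(-101.0), np.float64(67.4)), (np.int64(198), np.float64(-96.2), np.float64(66.8)), (np.int64(204), np.float64(-90.8), np.float64(67.9)), (np.int64(210), np.float64(-83.3), np.float64(77.0)), (np.int64(216), np.float64(-78.4), np.float64(77.1)), (np.int64(222), np.float64(-74.0), np.float64(75.6)), (np.int64(228), np.float64(-70.3), np.float64(70.9))]
```

```bash
python3 - <<'E'
from h import *
np.set_printoptions(precision=4,suppress=True,linewidth=150)
g=cv2.imread('pics/w7.png').mean(-1);s=state();yaw=s['tcp_rot'][2]
R=Ro.from_euler('xyz',s['tcp_rot']).as_matrix()
cal=viewer.get_calibration('wrist');K=np.array(cal['camera_matrix']);T=np.linalg.inv(np.array(cal['world_to_cam']))
def onz(u,v,z):
    r=T[:3,:3]@np.array([(u-K[0,2])/K[0,0],-(v-K[1,2])/K[1,1],-1]);o=T[:3,3];return o+r*(z-o[2])/r[2]
def sub(a,lo,sign):  # subpixel of strongest gradient of given sign
    dg=np.diff(a)*sign;k=dg.argmax();w_=np.clip(dg[max(0,k-2):k+3],0,None);return lo+max(0,k-2)+(w_*np.arange(len(w_))).sum()/w_.sum()+.5
def line(name,pts,sw=False):
    P=np.array([(q-s['eef_pos'])@R for q in pts]);a,b=(P[:,1],P[:,0]) if not sw else (P[:,0],P[:,1])
    f=np.polyfit(a,b,1);r=b-np.polyval(f,a);k=abs(r)<2*r.std()+.05;f=np.polyfit(a[k],b[k],1)
    print(name,'slope',f[0],'rms',r.std(),'mean',b.mean(),'len',np.ptp(a))
U=range(236,298,2)
line('tube top edge z72',[onz(u,sub(g[40:48,u],40,-1),72) for u in U])
line('tube foot edge z8',[onz(u,sub(g[50:58,u],50,1),8) for u in U])
line('plate front z8',[onz(u,sub(g[80:92,u],80,-1),8) for u in list(range(240,300,2))+list(range(330,340,2))])
V=range(2,40,2)
print([round(sub(g[v,200:225],200,-1),1) for v in V],[round(sub(g[v,200:225],200,1),1) for v in V]);print(g[20,196:232].astype(int))
line('plate right z8',[onz(sub(g[v,350:366],350,-1),v,8) for v in range(2,70,3)],True)
print('yaw',yaw)
E
```

```text
tube top edge z72 slope -0.010510434327646619 rms 0.05437318567688275 mean 122.28530627678738 len 49.351385872326745
tube foot edge z8 slope -0.010835529793153621 rms 0.08320308030220235 mean 125.68936445165991 len 60.31066876789421
plate front z8 slope -0.010565236482703471 rms 0.138810322913569 mean 95.66911161674847 len 100.67908922503844
[np.float64(219.2), np.float64(219.3), np.float64(219.4), np.float64(219.6), np.float64(219.7), np.float64(219.7), np.float64(220.0), np.float64(220.0), np.float64(220.1), np.float64(220.1), np.float64(220.3), np.float64(220.4), np.float64(220.5), np.float64(220.7), np.float64(220.8), np.float64(220.9), np.float64(220.9), np.float64(221.0), np.float64(221.1)] [np.float64(221.4), np.float64(221.8), np.float64(221.8), np.float64(221.8), np.float64(222.0), np.float64(221.9), np.float64(222.0), np.float64(222.0), np.float64(222.2), np.float64(222.2), np.float64(222.4), np.float64(222.7), np.float64(222.8), np.float64(222.9), np.float64(222.9), np.float64(222.9), np.float64(223.0), np.float64(223.1), np.float64(223.2)]
[247 247 247 247 248 248 248 248 248 248 248 247 238 217 217 215 217 217 218 216 218 218 220 215 193 141 166 216 220 220 221 220 223 223 224 221]
plate right z8 slope 0.008025008214681719 rms 0.12672160253582565 mean 44.07949068206658 len 60.187498666855745
yaw 0.23348392189962874
```

Call:
arm_command(rows=[[[0,0,0],0.005],[[0,-0.081,0.05],0],[[0,-0.081,0.05],0],[[0,0,0.1],0],[[0,0,0.1],0]])

```text
t: 14.75
eef_pos: [445.4, -365.0, 124.4]
tcp_rot: [3.14, -0.001, 0.217]
ft_force: [0.5, -0.8, -0.6]
opening: 0.147
grip_force: 30.0
```

Call:
arm_command(rows=[[[0,0,0.12],0],[[0,0,0.12],0],[[0,0,0.122],0],[[0,0,0],0],[[0,0,0],0]])

```text
t: 15.25
eef_pos: [445.4, -365.5, 34.4]
tcp_rot: [-3.141, 0.0, 0.217]
ft_force: [0.3, 0.4, -1.0]
opening: 0.145
grip_force: 30.0
```

```bash
python3 - <<'E'
from h import *
np.set_printoptions(precision=2,suppress=True,linewidth=150)
s=state();print(s['t'],s['eef_pos'],s['tcp_rot'],s['ft_force'])
p,d=snap('wrist','w8');o,tip,t=pinfit(p,d,s);print(o,tip)
g=p.mean(-1);print(g[0:40:4,250:380:6].astype(int))
cv2.imwrite('pics/w8c.png',cv2.resize(p[0:120,214:414,::-1],None,fx=4,fy=4))
E
```

```text
15.25 [ 445.37 -365.47   34.44] [-3.14  0.    0.22] [ 0.29  0.35 -0.98]
[[ 47.5    1.03 -22.32  11.65]
 [ 52.5    1.01 -22.38  11.52]
 [ 57.5    1.03 -22.34  11.43]
 [ 62.5    1.03 -22.42  11.31]
 [ 67.5    0.78 -22.64  11.73]
 [ 72.5    0.78 -22.61  11.65]
 [ 77.5    0.76 -22.74  11.57]] 103.84437078967699
[[198 197 201 202 201 201 198 197 198 199 199 198 199 200 200 200 202 199 202 199 202 198]
 [198 199 201 203 201 201 198 198 200 199 200 200 199 202 199 202 203 202 200 202 199 197]
 [198 197 202 202 202 200 200 200 199 202 201 202 198 200 200 204 203 200 201 202 202 199]
 [199 199 200 200 202 203 201 199 202 201 200 200 198 200 200 203 205 203 202 202 203 200]
 [201 200 199 201 203 205 202 201 202 202 204 200 199 199 199 202 202 203 201 204 204 199]
 [201 200 199 202 202 203 202 202 200 201 204 199 197 202 201 203 201 204 203 201 201 200]
 [204 201 204 202 202 202 200 200 204 204 205 201 198 201 200 201 202 204 205 203 201 200]
 [203 203 204 204 202 202 202 200 203 204 212 224 194 204 204 201 201 205 202 201 201 203]
 [206 205 206 206 204 204 204 203 204 198 219 223 164 205 203 202 201 204 205 203 201 203]
 [206 207 206 207 205 203 205 204 203 174 227 225 176 205 205 204 201 201 204 202 203 205]]
```

View pics/w8c.png

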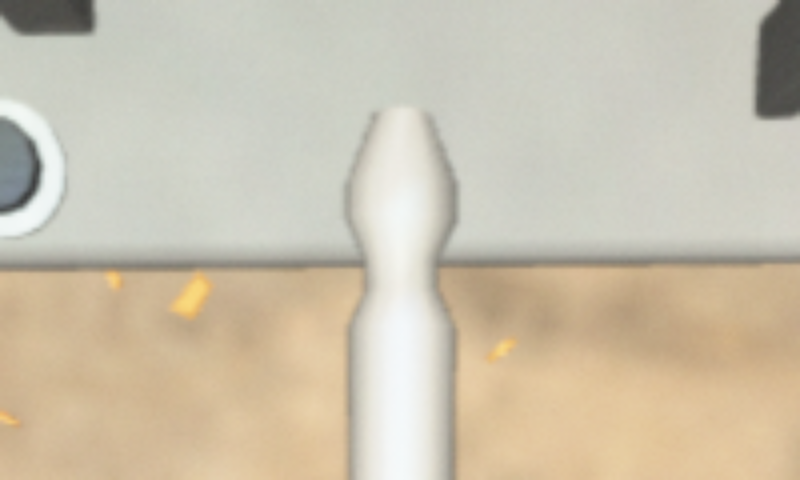

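w8: the pin is straight, with its tip at crop (402,110), square to the plate edge and short of the wall. I'll insert slowly.

Call:
arm_command(rows=[[[0.02,0,0],0],[[0.02,0,0],0],[[0.02,0,0],0],[[0.02,0,0],0],[[0.016,0,0],0]])

```text
t: 15.8
eef_pos: [469.3, -360.1, 34.3]
tcp_rot: [3.141, -0.0, 0.217]
ft_force: [0.7, -0.1, -1.5]
opening: 0.142
grip_force: 30.0
```

Call:
arm_command(rows=[[[0.012,0,0],0],[[0.012,0,0],0],[[0,0,0],0],[[0,0,0],0],[[0,0,0],0]])

```text
t: 16.3
eef_pos: [474.5, -358.8, 34.0]
tcp_rot: [-3.141, 0.0, 0.217]
ft_force: [1.2, 2.2, -0.3]
opening: 0.146
grip_force: 30.0
```

Call:
arm_command(rows=[[[0.016,-0.002,0],0],[[0.016,0,0],0],[[0.016,0,0],0],[[0.016,0,0],0],[[0.016,0,0],0]])

```text
t: 16.8
eef_pos: [494.3, -354.0, 34.0]
tcp_rot: [3.142, 0.0, 0.217]
ft_force: [-0.8, 0.4, -0.8]
opening: 0.143
grip_force: 30.0
```

Call:
arm_command(rows=[[[0.016,0,0],0],[[0.016,0,0],0],[[0.016,0,0],0],[[0.016,0,0],0],[[0,0,0],0]])

```text
t: 17.3
eef_pos: [510.2, -350.5, 34.1]
tcp_rot: [3.141, -0.0, 0.218]
ft_force: [0.8, 1.2, 0.2]
opening: 0.144
grip_force: 30.0
```

Call:
arm_command(rows=[[[0.016,0,0],0],[[0.016,0,0],0],[[0.016,0,0],0],[[0.012,0,0],0],[[0,0,0],0]])

```text
t: 17.8
eef_pos: [524.8, -347.2, 34.1]
tcp_rot: [3.141, -0.0, 0.218]
ft_force: [1.6, 3.0, 0.1]
opening: 0.143
grip_force: 30.0
```

Call:
arm_command(rows=[[[0.008,0,0],0],[[0.008,0,0],0],[[0,0,0],0],[[0,0,0],0],[[0,0,0],0]])

```text
t: 18.3
eef_pos: [528.2, -346.5, 34.1]
tcp_rot: [3.142, -0.0, 0.217]
ft_force: [-1.4, 4.7, 1.5]
opening: 0.145
grip_force: 30.0
```

Call:
arm_command(rows=[[[0.006,-0.003,0],0],[[0.006,0,0],0],[[0,0,0],0],[[0,0,0],0],[[0,0,0],0]])

```text
t: 18.8
eef_pos: [529.6, -345.7, 34.1]
tcp_rot: [-3.141, 0.002, 0.217]
ft_force: [-10.4, -2.1, 3.5]
opening: 0.145
grip_force: 30.0
```

```bash
python3 - <<'E'
from h import *
np.set_printoptions(precision=2,suppress=True,linewidth=150)
s=state();print(s['eef_pos'],s['ft_force'])
p,d=snap('wrist','w9');C=cloud('wrist',d);R=Ro.from_euler('xyz',s['tcp_rot']).as_matrix();t=(C-s['eef_pos'])@R
for v in range(130,215,4): print(v,t[v,316],C[v,316,2],p[v,316])
E
```

```text
[ 529.65 -345.74   34.13] [-10.4   -2.06   3.45]
130 [ 62.15   1.23 -37.31] 71.31328687400838 [207 211 201]
134 [ 60.69   1.23 -38.47] 72.47165090519724 [205 211 200]
138 [ 59.13   1.23 -38.05] 72.05663460761548 [208 214 203]
142 [ 57.58   1.23 -38.03] 72.03405279586855 [208 213 203]
146 [ 55.98   1.24 -37.51] 71.5254221697308 [210 214 206]
150 [ 54.51   1.23 -38.46] 72.47397351630457 [208 215 204]
154 [ 52.87   1.24 -37.82] 71.84379242286107 [209 214 205]
158 [ 51.24   1.24 -37.47] 71.4903682664445 [208 213 204]
162 [ 49.75   1.24 -38.23] 72.25830841664654 [207 213 203]
166 [ 48.35   1.24 -39.48] 73.51370163999823 [208 214 203]
170 [ 46.8    1.24 -39.75] 73.78470034866598 [209 215 204]
174 [ 45.07   1.24 -39.  ] 73.03346277935472 [210 215 204]
178 [ 43.33   1.25 -38.39] 72.42478211920613 [210 214 204]
182 [ 41.73   1.25 -38.53] 72.57525767454115 [192 190 182]
186 [ 40.16   1.25 -38.87] 72.91466388371455 [209 214 205]
190 [ 38.1    1.26 -37.1 ] 71.1506459287078 [210 213 206]
194 [ 36.74   1.25 -38.41] 72.46678086557563 [206 211 200]
198 [ 32.38   1.3  -27.92] 61.98735076248636 [233 233 226]
202 [ 30.48   1.3  -27.64] 61.70594797757016 [177 173 162]
206 [ 28.59   1.31 -27.42] 61.49339809893431 [42 42 42]
210 [ 27.     1.3  -28.31] 62.38032642334113 [71 67 64]
214 [ 24.87   1.31 -27.38] 61.45449372017637 [75 72 71]
```

The shoulder is seated (10 N contact). I'll release and go straight up.

Call:
arm_command(rows=[[[0,0,0],0],[[0,0,0],0],[[0,0,0],0],[[0,0,0],0],[[0,0,0],0]], claw=0.4)

```text
t: 19.35
eef_pos: [531.1, -345.2, 34.1]
tcp_rot: [3.141, -0.0, 0.217]
ft_force: [-0.4, 0.0, 0.2]
opening: 0.397
grip_force: 0.0
```

Call:
arm_command(rows=[[[0,0,-0.04],0],[[0,0,-0.1],0],[[0,0,-0.16],0],[[-0.05,0,-0.16],0],[[-0.1,0,-0.16],0]])

```text
t: 19.85
eef_pos: [494.7, -352.9, 191.3]
tcp_rot: [3.141, -0.001, 0.219]
ft_force: [-0.4, 0.2, 0.2]
opening: 0.399
grip_force: 0.0
```

Call:
arm_command(rows=[[[-0.1,0,0],0],[[0,0,0],0],[[0,0,0],0],[[0,0,0],0],[[0,0,0],0]])

```text
t: 20.35
eef_pos: [470.4, -358.3, 188.5]
tcp_rot: [-3.141, 0.0, 0.218]
ft_force: [-0.1, 0.6, 0.2]
opening: 0.404
grip_force: 0.0
```

```bash
python3 - <<'E'
from h import *
np.set_printoptions(precision=1,suppress=True,linewidth=150)
s=state();print(s['eef_pos'],s['ft_force'])
p,d=snap('wrist','w10')
for l in('pin_grip','pin_shoulder','pin_tip','receiver_hole','tow_ball'):
    for r in models.mark_of('wrist',l)[:2]: print(l,r['position'],round(r['confidence'],2),proj('wrist',r['position']))
C=cloud('wrist',d);yaw=.223;h=np.array([564.4,-340.3,50]);R=Ro.from_euler('z',yaw).as_matrix();t=(C-h)@R
m=(abs(t[...,1])<20)&(t[...,0]>-60)&(t[...,0]<-1)&(C[...,2]>35)&(C[...,2]<80)
for x in range(-56,4,4):
    k=t[m&(t[...,0]>=x)&(t[...,0]<x+4)]
    if len(k):print(x,len(k),'y',k[:,1].min(),k[:,1].max(),'ztop',np.percentile(k[:,2],95)+50)
p,d=snap('top');C=cloud('top',d)
for l in('tow_ball','pin_shoulder','pin_grip'):
    for r in models.mark_of('top',l)[:2]: print('top',l,r['position'],round(r['confidence'],2))
E
```

```text
[ 470.4 -358.3  188.5] [-0.1  0.6  0.2]
pin_grip [537.5, -343.5, 49.5] 0.67 [314 112]
pin_shoulder [567.9, -340.0, 49.1] 0.88 [318  76]
pin_tip [534.0, -344.5, 46.0] 0.62 [314 116]
receiver_hole [562.0, -338.3, 44.3] 0.71 [314  83]
tow_ball [560.2, -225.7, 104.2] 0.77 [157  42]
tow_ball [560.9, -336.5, 44.8] 0.38 [312  84]
-52 9 y -0.8146929758656218 7.146016300207082 ztop 61.04609220366439
-48 82 y -5.625832259264769 9.803407741528533 ztop 62.311684608277645
-44 73 y -5.62248255989032 9.73737111858777 ztop 62.64294196566736
-40 89 y -5.620270849572226 9.688054677265084 ztop 62.466757930300574
-36 89 y -5.588716372620081 9.64167563263629 ztop 62.3664112267705
-32 80 y -5.604978149699992 10.48059588646874 ztop 62.71802404922563
-28 83 y -5.609640547695329 10.460093053393344 ztop 62.85223955302679
-24 92 y -5.637962986165066 10.39479531552221 ztop 62.565197173491896
-20 91 y -5.596788126310443 10.336893742641841 ztop 62.83683454819089
-16 94 y -5.591768746583773 10.298749751448991 ztop 62.75637601376006
-12 89 y -5.600418116900095 10.238498094778441 ztop 62.829836403930216
-8 113 y -10.679446210723126 14.606542129898594 ztop 62.023520330372016
-4 108 y -10.7231567755887 14.626823674154254 ztop 62.26021724299513
top tow_ball [565.7, -222.6, 103.9] 0.58
top pin_shoulder [563.4, -339.5, 47.0] 0.84
top pin_shoulder [626.5, -75.4, 8.3] 0.65
top pin_grip [539.1, -343.6, 44.7] 0.83
top pin_grip [627.8, -100.9, 13.1] 0.52
```

```bash
python3 -c "
from h import *
print(env.job_done())"
```

```text
the job is handed in; nothing more can be done
None
```

I pushed the bar home and slid the hitch pin through from the robot's side until its shoulder touched the receiver, then backed the arm clear, knocked nothing over and handed the job in at about 20 s; no verdict came back.

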